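Lock the cam cap onto a gearbox test neck

ROBOT

A 6-joint arm with a two-finger parallel gripper is mounted at the origin on the work surface. World frame = base frame: x ahead of the robot, y to its left, z up, the work surface at z = 0. Lengths are in mm, angles in rad, forces in N, time in s.
With the tool pointing down it reaches from about 275 to 825 mm from the base axis. Payload 5.2 kg.
Tool frame: the origin (TCP) lies at the very end of the fingers, on their centre line; the grasp point (between the pads) lies 19 mm behind it; z points along the fingers, y is the line along which they close (so a half turn about z gives the same grasp; the last joint's range is limited). The gripper opens to 93 mm and grips with 3 to 60 N. Pads are 15 mm wide; open, the fingers measure 128 mm over their backs; the gripper's body (75 mm by 188 mm) begins 65 mm behind the grasp point.
Start: joints at [0.922, 0.259, 1.535, -0, 1.348, -0.203], TCP at [237.129, 496.261, 183.853] pointing down, gripper open.
Joint ranges: [-3.14, 3.14], [-0.91, 2.08], [0.19, 2.58], [-1.22, 4.36], [0.22, 2.71], [-3.12, 3.12]. Speed limits (rad/s): [2.57, 2.57, 3.14, 3.14, 3.14, 3.14].

INTERFACE

Orientations are given as [roll, pitch, yaw] about the fixed x, y, z axes, in that order (R = Rz(yaw) Ry(pitch) Rx(roll)).
In Python, from bench import robot gives the robot as it stands. The module is installed in compiled form; this text tells all that it offers. Calls block until the motion is done:
- robot.move_ptp(position, orientation): joint-space move of the TCP to a pose.
- robot.move_linear(position, ori=None, speed=150, f_stop=None): straight line of the TCP; ori=None keeps the orientation; speed is the mean speed in mm/s. With f_stop (N) it stops when the force on the tool has changed by that much, and returns True; else False.
- robot.move_j(angles): joint-space move.
- robot.move_gripper(opening): opening from 0.0 (shut) to 1.0 (fully open); the grip force is fixed at half the most; returns when the fingers have stopped.
- robot.sleep(seconds).
- robot.inverse_kinematics(position, orientation): joint angles nearest the present ones, or None.
- robot.get_image(name): name is "scene" or "top" or "wrist"; returns a dict with "img" (384x512x3 uint8, blue, green, red), "fovy" (degrees; the focal length in pixels is half the picture's height over the tangent of half this angle, whatever the lens; pixels are square), "cx", "cy" (the principal point, pixels), "k1" (the pictures are not rectified: a ray, as slopes to the right and down, at radius r is drawn at 1 + k1 r^2 times it, then the intrinsics apply), "eye" and "orientation" of the camera in the world. Camera axes: x right, y down, z forward; pixel columns grow to the right and rows downward; lengths in mm; the calibration is good to about 2 mm. A picture is of the moment at which its call begins. There is no depth.
A pose or a line that the arm cannot do raises robot.MotionError and nothing moves.
- robot.hand_in(): hands the job in; it is judged then, once.
Readings, each from a call of its own:
- robot.current_t(): time.
- robot.current_qpos(): joint angles.
- robot.current_joint_vel(): joint speeds.
- robot.current_joint_efforts(): joint torques, N m.
- robot.current_tcp_pos(): TCP position.
- robot.current_eef_rot(): TCP orientation.
- robot.current_contact_force(): force on the tool from outside, world axes, zero at the start.
- robot.current_ft_torque(): the same for the moment, N m.
- robot.current_gripper_width(): opening from 0.0 (shut) to 1.0 (fully open).
- robot.current_finger_force(): force on a finger pad.
Only numpy, scipy, OpenCV 4.12 (cv2) and the standard library are available. Lean on these libraries where they do the work, as an engineer would, in place of code of your own. Each camera call takes 0.05 s, during which the arm holds its last target. There are 200 camera calls.

TASK

Close off the brass test neck on top of the gearbox housing for its leak test: set the aluminium cap with the two cam arms on it, lowered not dropped, and press it down by its top by feel, arms still fully raised, until the red plunger is all but fully in. Then swing the two cam arms down together, neither getting far ahead of the other, until both hang fully down and the cap is locked home. Push gently (never more than 20 N down on the neck until the cams take hold), let go, and leave the other things on the bench alone.

Things in the scene. Friction and masses are not known exactly. Their poses are not given: they have to be found in the camera images.
- port (a point): Point on the housing's flat top, 95 mm above the bench, on the vertical axis of the fixed brass neck; z up. The neck is a 36 mm round post; its lip top stands somewhere from 62 to 92 mm above this point, and that height is not measured. The lip is 9 mm high with a 2.5 mm wide, 3 mm high chamfer on its top edge; below it an 18 mm high groove, 22 mm round.
- cap_mid (a point): Centre, half-way up, of the loose aluminium cam cap (54 mm high, 0.35 kg, mouth down at the start; z out of its top). Skirt 46 mm outside, 38.6 mm inside, from 27 mm below to 9 mm above this point; its roof inside is 3 mm above. A 28 x 28 mm grip block, sides along x and y, from 9 to 27 mm above. Set on the neck it first rests on the plunger, its roof 4 mm above the lip.
- cam_a (a joint): Angle (rad) of the arm on the cap's +y side. 0: fully down (locked), 5 degrees off vertical; 1.48: level, straight out; 2.1: fully raised. It stays where left: stiff hinge, 0.06 N m (3 N at 20 mm), rising to about 0.12 N m over the last half radian, when its nose turns under the lip and draws the cap down.
- cam_b (a joint): The same for the cam arm on the cap's -y side.
- poppet (a joint): Travel (m) of the red spring plunger, 16 mm round, that stands 4 mm above the neck's lip: 0 standing proud, about 0.0034 when the cap is locked home. It takes 5 N to start (more than the cap's weight) and about 14 N at 0.004, where the cap's roof meets the lip.
- housing: The fixed, heavy aluminium gearbox housing, 210 x 150 mm in plan, top 95 mm above the bench, on two 230 mm long timbers, with its brass neck and red plunger; origin at the centre of its foot. The neck is 20 mm off centre along -x. A 52 mm black cover, 4 mm high, lies 90 mm from the neck's axis.
- cap: The cam cap with its arms; origin at the centre of its mouth, 27 mm below cap_mid, same axes. The arms' hinges, along x, are at y = +25 mm (cam_a) and -25 mm (cam_b), 11.3 mm below cap_mid. Ears beside them reach y = +-29 mm. Each arm is a brass bar 14 mm wide (18 mm at its red end), 7 mm thick, reaching 39 mm from its hinge.
- plain_plug: Bystander: black plastic plug, 48 mm round and 46 mm high with a square grip, no arms. Not to be used.
- wrench: Bystander: wrench lying on the bench.
- bearing: Bystander: steel bearing ring, 62 mm across, 18 mm high.
- socket: Bystander: dark steel socket, 34 mm across, 50 mm high.
- mug: Bystander: black mug, 80 mm across, 95 mm high.
- spray: Bystander: blue spray can, 64 mm across, 170 mm high.
- screwdriver: Bystander: screwdriver lying on the bench.
There are look-alikes about, which are no part of the job. Of the things like the cap, leave any that is brown or pink; of the rest the larger one is meant.

How it is judged:
By the outcome, as a careful person would: the job done as asked, in the order asked, and still so for the second after the job is handed in, with the robot touching nothing.
It also fails if it takes over 62 s, if anything falls off the work surface, if the arm or the gripper's body presses on something with over 40 N, if the wrist force passes 120 N, or if a joint passes its speed limit or range.

## Working session

There is one attempt and no reset: what is moved stays moved. The work goes in short steps, each a Python script; the robot and the scene stay as the last script left them, time stands still between calls to the robot, and variables do not carry over. Pictures are saved under pics/ and viewed, at most 10 in all, crops included, and the job is handed in when it is done.

```bash
mkdir -p pics
cat > h.py <<'E'
import numpy as np, cv2
from scipy.spatial.transform import Rotation as R
from bench import robot
def snap(n,fn):
    d=robot.get_image(n); cv2.imwrite(fn,d["img"]); return d
def rotm(o):
    o=np.array(o,float)
    if o.shape==(3,3): return o
    return R.from_euler('xyz',o).as_matrix() if o.size==3 else R.from_quat(o).as_matrix()
def ray(d,u,v):
    f=d["img"].shape[0]/2/np.tan(np.radians(d["fovy"])/2)
    p=np.array([(u-d["cx"])/f,(v-d["cy"])/f]); q=p.copy()
    for _ in range(20): q=p/(1+d["k1"]*(q@q))
    return np.array(d["eye"],float), rotm(d["orientation"])@np.array([q[0],q[1],1])
def plane(d,u,v,z):
    e,r=ray(d,u,v); return e+r*(z-e[2])/r[2]
def tri(a,b):
    (e1,r1),(e2,r2)=a,b
    A=np.stack([r1,-r2],1); s=np.linalg.lstsq(A,e2-e1,rcond=None)[0]
    p,q=e1+s[0]*r1,e2+s[1]*r2; return (p+q)/2,np.linalg.norm(p-q)
def proj(d,P):
    f=d["img"].shape[0]/2/np.tan(np.radians(d["fovy"])/2)
    c=rotm(d["orientation"]).T@(np.array(P,float)-np.array(d["eye"])); q=c[:2]/c[2]
    q=q*(1+d["k1"]*(q@q)); return q[0]*f+d["cx"],q[1]*f+d["cy"]
E
python3 - <<'E'
from h import *
a=snap("scene","pics/s0.png");b=snap("top","pics/t0.png")
for d in(a,b): print({k:v for k,v in d.items() if k!="img"})
print(robot.current_t(),robot.current_eef_rot())
E
```

```text
{'fovy': 54.1361961332921, 'cx': 255.55005268949697, 'cy': 191.35432217240313, 'k1': -0.08876226300758092, 'eye': array([1146.94465114, -365.90256414,  806.37278982]), 'orientation': array([-2.38632309,  0.01657741,  0.97386671])}
{'fovy': 44.368097557464225, 'cx': 258.2265989915655, 'cy': 195.04556368804435, 'k1': 0.017952482488492894, 'eye': array([ 362.63209346,  -13.27611799, 1306.79664855]), 'orientation': array([-2.98719376e+00,  8.70351110e-04, -1.54924987e+00])}
0.1 [-3.13988906e+00 -3.43740313e-04  2.69572552e+00]
```

View pics/s0.png

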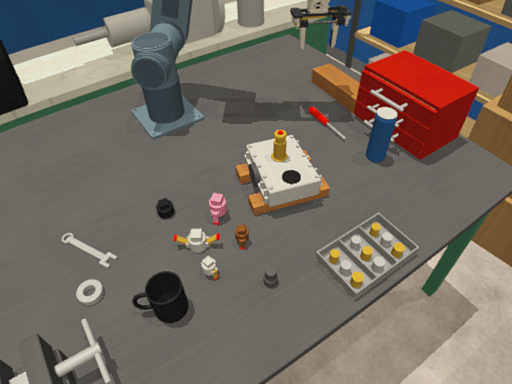

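View pics/t0.png

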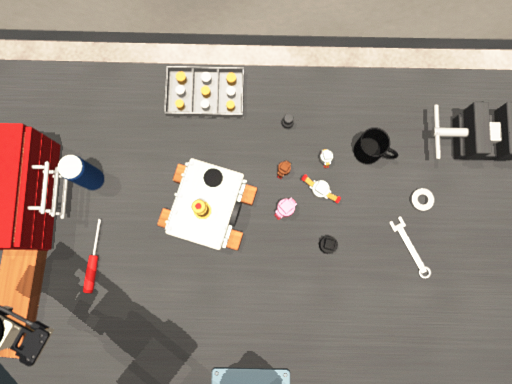

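Candidates (scene px / top px): light cap with arms out (198,240)/(321,189); small light cap (208,266)/(327,157); pink (217,205)/(287,207); brown (242,235)/(285,168); black plug (165,208)/(328,244). Of the two that are neither brown nor pink, the larger is the one at (198,240). I'll check that in one close crop.

Run:
```python
from h import *
a=cv2.imread("pics/s0.png");b=cv2.imread("pics/t0.png")
c1=cv2.resize(a[185:285,150:260],None,fx=4,fy=4,interpolation=3)[:400]
c2=cv2.resize(b[140:230,265:350],None,fx=4,fy=4,interpolation=3)
h=np.zeros((600,800,3),np.uint8);h[:400,:440]=c1;h[:360,440:780]=c2
c3=cv2.resize(b[180:230,175:235],None,fx=4,fy=4,interpolation=3);h[400:600,:240]=c3
c4=cv2.resize(a[120:170,250:310],None,fx=4,fy=4,interpolation=3);h[400:600,240:480]=c4
cv2.imwrite("pics/c0.png",h)
```

```text
(no output)
```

View pics/c0.png

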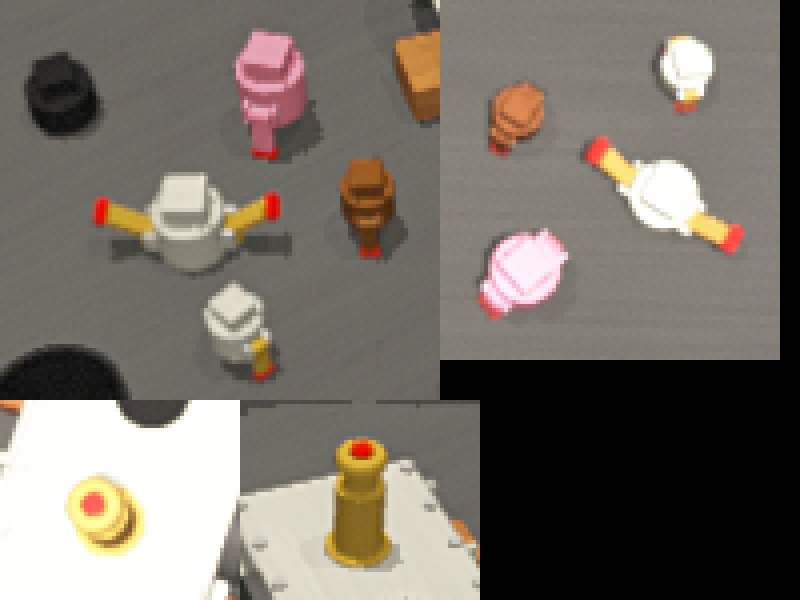

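The crop confirms the choice: the large light cap, crop (185,225), has its brass arms spread outward and upward with red ends. The small one at (235,320) has its arms down. Next: triangulate the cap's red ends and the red plunger.

Run:
```python
from h import *
a=snap("scene","pics/s1.png");b=snap("top","pics/t1.png")
def reds(d,x0,x1,y0,y1):
    hsv=cv2.cvtColor(d["img"],cv2.COLOR_BGR2HSV)
    m=((hsv[...,0]<6)|(hsv[...,0]>174))&(hsv[...,1]>170)&(hsv[...,2]>90)
    k=np.zeros_like(m);k[y0:y1,x0:x1]=1
    n,_,s,c=cv2.connectedComponentsWithStats((m&k).astype(np.uint8))
    return [(s[i,4],*c[i].round(1)) for i in range(1,n) if s[i,4]>3]
sa=reds(a,165,230,225,250);ta=reds(b,295,345,170,206)
sp=reds(a,265,295,120,145);tp=reds(b,190,210,195,220)
print(sa,ta,sp,tp)
for s in sp:
  for t in tp: print("plunger",tri(ray(a,*s[1:]),ray(b,*t[1:])))
for s in sa:
  for t in ta: print("red",s[1:],t[1:],tri(ray(a,*s[1:]),ray(b,*t[1:])))
# housing top outline, cap white outline
g=cv2.cvtColor(b["img"],cv2.COLOR_BGR2HSV)
w=((g[...,1]<50)&(g[...,2]>150)).astype(np.uint8)
k=np.zeros_like(w);k[150:255,160:250]=w[150:255,160:250]
k=cv2.morphologyEx(k,cv2.MORPH_CLOSE,np.ones((25,25)))
c=max(cv2.findContours(k,0,2)[0],key=cv2.contourArea)
p=np.array([plane(b,*q[0],95)[:2] for q in c],np.float32);print("housing",cv2.minAreaRect(p))
k=np.zeros_like(w);k[172:206,305:338]=w[172:206,305:338]
c=max(cv2.findContours(k,0,2)[0],key=cv2.contourArea)
m=cv2.moments(c);u,v=m['m10']/m['m00'],m['m01']/m['m00'];print("cap top",u,v,[plane(b,u,v,z).round(1) for z in(36,45,54)],cv2.contourArea(c))
```

```text
[(np.int32(20), np.float64(217.8), np.float64(235.9)), (np.int32(13), np.float64(174.6), np.float64(237.3))] [(np.int32(18), np.float64(303.7), np.float64(177.3)), (np.int32(18), np.float64(337.4), np.float64(199.6))] [(np.int32(12), np.float64(279.8), np.float64(132.1))] []
red (np.float64(217.8), np.float64(235.9)) (np.float64(303.7), np.float64(177.3)) (array([ 612.28285306, -133.03245669,   33.80160644]), np.float64(2.416981045419753))
red (np.float64(217.8), np.float64(235.9)) (np.float64(337.4), np.float64(199.6)) (array([ 578.94704417, -177.88881231,   27.62710381]), np.float64(107.18374506829697))
red (np.float64(174.6), np.float64(237.3)) (np.float64(303.7), np.float64(177.3)) (array([ 592.41288468, -181.38631864,   64.60963631]), np.float64(108.4264490778779))
red (np.float64(174.6), np.float64(237.3)) (np.float64(337.4), np.float64(199.6)) (array([ 552.35598999, -225.99654941,   32.71701526]), np.float64(3.2361159251880287))
housing ((527.1695556640625, 129.3140869140625), (171.3079833984375, 211.36309814453125), 74.02057647705078)
cap top 320.5800954328561 188.46898432174504 [array([ 582.2, -178.1,   36. ]), array([ 580.7, -176.9,   45. ]), array([ 579.1, -175.8,   54. ])] 244.5
```

Red ends sit about 18 mm above the hinge line, 55 mm out, which matches arms raised. Cap centre is about (581,-179), arm axis 57°. Housing outline and height also fit. I'll go above the cap and look with the wrist camera.

Run:
```python
from h import *
P,e=tri(ray(cv2_d:=robot.get_image("scene"),279.8,132.1),ray(robot.get_image("top"),198,205.8));print("plunger",P,e)
for y in (57.2,-122.8):
    for p in ((581,-179,200),(P[0],P[1],300)):
        q=robot.inverse_kinematics(p,[np.pi,0,np.radians(y)]); print(y,None if q is None else np.round(q,2))
q=robot.inverse_kinematics((581,-179,190),[np.pi,0,np.radians(57.2)])
q2=robot.inverse_kinematics((581,-179,190),[np.pi,0,np.radians(-122.8)])
yy=57.2 if abs(q[5])<abs(q2[5]) else -122.8
robot.move_ptp((581,-179,190),[np.pi,0,np.radians(yy)])
d=snap("wrist","pics/w0.png");print(yy,robot.current_t(),d["eye"],proj(d,(581,-179,54)),proj(d,(612,-133,34)),proj(d,(552,-226,33)))
```

```text
plunger [508.3432068  135.67870069 178.51503655] 1.6457647082216154
57.2 [-0.48  0.35  1.36 -0.    1.43  0.09]
57.2 [ 0.05  0.16  1.38 -0.    1.6   0.62]
-122.8 [-0.48  0.35  1.36  0.    1.43 -3.05]
-122.8 [ 0.05  0.16  1.38  0.    1.6  -2.52]
57.2 3.025 [ 624.44421221 -109.15174019  391.20993472] (np.float64(261.42719914069534), np.float64(179.60666857696071)) (np.float64(262.47776012866353), np.float64(129.8840101559205)) (np.float64(262.0876500874804), np.float64(217.51241626884217))
```

View pics/w0.png

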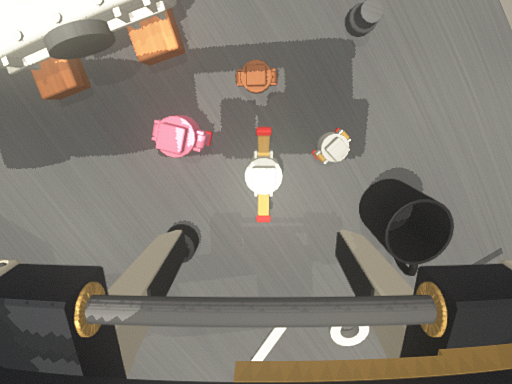

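Wrist view: cap body at (263,176), red ends at (264,131) and (264,218), so the arms run along the image's vertical. That's about 2 px from prediction. The fingers close across the image, so the way down is clear. I'll correct and grasp.

```bash
cat >> h.py <<'E'
def redc(d,x0,x1,y0,y1,minA=8):
    g=cv2.cvtColor(d["img"],cv2.COLOR_BGR2HSV)
    m=((g[...,0]<6)|(g[...,0]>174))&(g[...,1]>160)&(g[...,2]>80)
    k=np.zeros_like(m);k[y0:y1,x0:x1]=1
    n,_,s,c=cv2.connectedComponentsWithStats((m&k).astype(np.uint8))
    return [tuple(c[i]) for i in range(1,n) if s[i,4]>=minA]
E
python3 - <<'E'
from h import *
d=robot.get_image("wrist")
r=redc(d,240,290,110,240); print(r)
p=[plane(d,*q,34)[:2] for q in r]; v=p[0]-p[1]; ang=np.degrees(np.arctan2(v[1],v[0]))
c=(p[0]+p[1])/2; print(p,c,np.hypot(*v),ang)
c=(c+np.array([581.5,-179]))/2
y=np.radians(57.2 if abs(ang-57.2)>6 else (ang+57.2)/2); o=[np.pi,0,y]; print(c,y)
robot.move_gripper(0.65)
robot.move_linear((*c,70),o,speed=150)
print("hit",robot.move_linear((*c,39),speed=50,f_stop=4),robot.current_tcp_pos())
robot.move_gripper(0.0)
print(robot.current_gripper_width()*93,robot.current_finger_force(),robot.current_t())
p=robot.current_tcp_pos()
robot.move_linear((p[0],p[1],150),speed=150)
print(robot.current_gripper_width()*93,robot.current_contact_force(),robot.current_t())
d=snap("wrist","pics/w1.png")
E
```

```text
[(np.float64(263.43243243243245), np.float64(130.56756756756758)), (np.float64(260.5), np.float64(220.875))]
[array([ 612.52768307, -134.305159  ]), array([ 547.99929463, -228.50097942])] [ 580.26348885 -181.40306921] 114.17865605134598 55.58709654369347
[ 580.88174442 -180.2015346 ] 0.9842530942260839
hit False [ 580.99209822 -180.26363995   38.98252707]
0.5446064726101503 0.0 6.5583
0.665234834795667 [0.48289658 0.24587467 0.14397124] 7.45
```

View pics/w1.png

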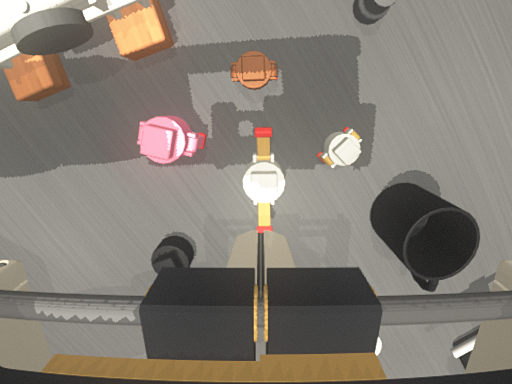

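Wrist view: the gripper closed empty with the tips at (262,235). The cap is still standing at (264,182), arms up. I'll re-measure the cap and check where the fingertips project.

Run:
```python
from h import *
d=robot.get_image("wrist")
p=robot.current_tcp_pos();print(p,robot.current_eef_rot(),"tcp px",proj(d,p),d["eye"],rotm(d["orientation"])[:,2])
r=redc(d,245,285,115,240); print(r,[plane(d,*q,34).round(1) for q in r])
print("block", plane(d,264,181,54))
a=robot.get_image("scene");b=robot.get_image("top")
for n,im,(x0,x1,y0,y1) in (("s",a,(165,230,215,260)),("t",b,(295,345,165,210))): print(n,redc(im,x0,x1,y0,y1,4))
cv2.imwrite("pics/s2.png",cv2.resize(a["img"][160:290,130:290],None,fx=4,fy=4,interpolation=2))
print(robot.current_qpos())
```

```text
[ 580.02994273 -179.81050664  148.54532984] [-3.13896239e+00  2.78544043e-04  9.84259974e-01] tcp px (np.float64(261.4925704644329), np.float64(222.68898907621522)) [ 624.78439364 -111.8670452   349.74701387] [-0.16284621 -0.24020116 -0.95696631]
[(np.float64(263.10738255033556), np.float64(131.95302013422818))] [array([ 612.1, -134.6,   34. ])]
block [ 586.43848626 -174.95163371   54.        ]
s [(np.float64(216.13333333333333), np.float64(223.13333333333333)), (np.float64(217.8), np.float64(235.9)), (np.float64(174.53333333333333), np.float64(237.2))]
t [(np.float64(337.7), np.float64(199.4))]
[-4.84096869e-01  3.86568966e-01  1.44059934e+00 -8.59795468e-06
  1.31663659e+00  1.02484417e-01]
```

View pics/s2.png

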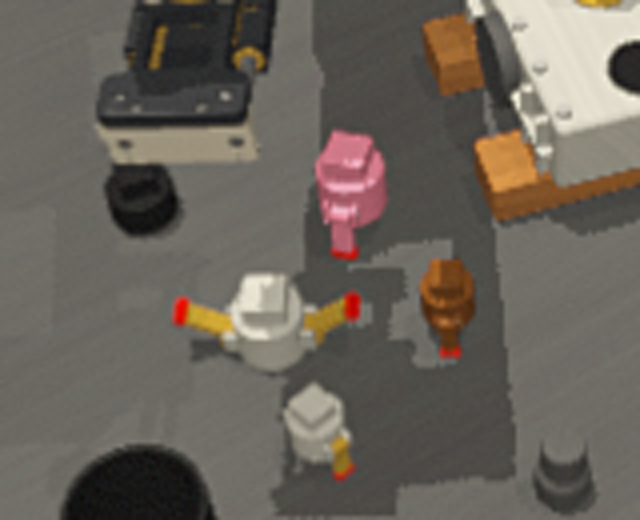

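Run:
```python
from h import *
d=robot.get_image("scene");p=robot.current_tcp_pos()
for dz in (0,19,84): print(dz,proj(d,p+[0,0,dz]))
for q in ((581,-179,54),(581,-179,36),(581,-179,0)): print(q,proj(d,q))
b=robot.get_image("top")
for q in ((581,-179,54),(581,-179,0)): print(q,proj(b,q))
robot.move_gripper(1.0)
d=snap("scene","pics/s3.png");t=snap("top","pics/t3.png")
A=cv2.resize(d["img"][120:290,120:290],None,fx=2.35,fy=2.35,interpolation=2);B=cv2.resize(t["img"][130:300,240:410],None,fx=2.35,fy=2.35,interpolation=2)
cv2.imwrite("pics/c3.png",np.hstack([A,B]))
```

```text
0 (np.float64(189.58933524835885), np.float64(206.45312085001052))
19 (np.float64(188.39168933458927), np.float64(201.02015705300357))
84 (np.float64(184.0105180718587), np.float64(181.03933082639924))
(581, -179, 54) (np.float64(195.53923012703632), np.float64(231.17896778809845))
(581, -179, 36) (np.float64(196.48830133587728), np.float64(235.4602818025234))
(581, -179, 0) (np.float64(198.31354720764546), np.float64(243.67271064074353))
(581, -179, 54) (np.float64(321.785912350784), np.float64(187.79852457269226))
(581, -179, 0) (np.float64(319.23967614270487), np.float64(191.04468339314494))
```

View pics/c3.png

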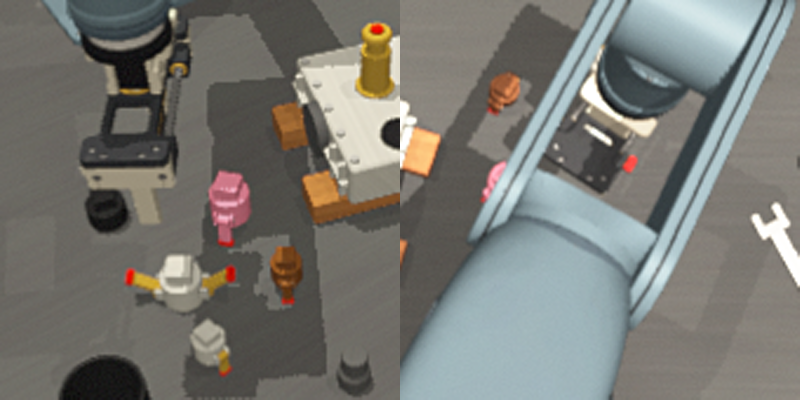

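Run:
```python
from h import *
d=robot.get_image("scene");p=robot.current_tcp_pos();w=robot.get_image("wrist")
M=R.from_euler('xyz',robot.current_eef_rot()).as_matrix();print(M.round(2))
for y in(-55,55):
  for x in (-7,7):
    for z in (0,-20): print(y,x,z,np.round(proj(d,p+M@[x,y,z])),np.round(proj(w,p+M@[x,y,z])))
print(w["fovy"],w["k1"],w["cx"],w["cy"],robot.current_gripper_width(),robot.current_t(),p)
cv2.imwrite("pics/w3.png",w["img"])
A=cv2.resize(w["img"][100:300,130:400],None,fx=2,fy=2);B=cv2.resize(cv2.imread("pics/w1.png")[150:300,200:330],None,fx=2,fy=2)
h=np.zeros((400,800,3),np.uint8);h[:400,:540]=A;h[:300,540:800]=B;cv2.imwrite("pics/c4.png",h)
```

```text
[[ 0.55  0.83 -0.  ]
 [ 0.83 -0.55  0.  ]
 [-0.   -0.   -1.  ]]
-55 -7 0 [189. 189.] [187. 231.]
-55 -7 -20 [188. 184.] [180. 243.]
-55 7 0 [195. 189.] [185. 214.]
-55 7 -20 [194. 183.] [178. 224.]
55 -7 0 [184. 225.] [336. 231.]
55 -7 -20 [182. 219.] [343. 243.]
55 7 0 [190. 225.] [338. 214.]
55 7 -20 [189. 219.] [345. 224.]
65.63985517058343 -0.0797916253045093 260.27110572331975 195.88795647866084 0.9969452761300145 9.425 [ 580.85560538 -180.217439    150.00435117]
```

View pics/c4.png

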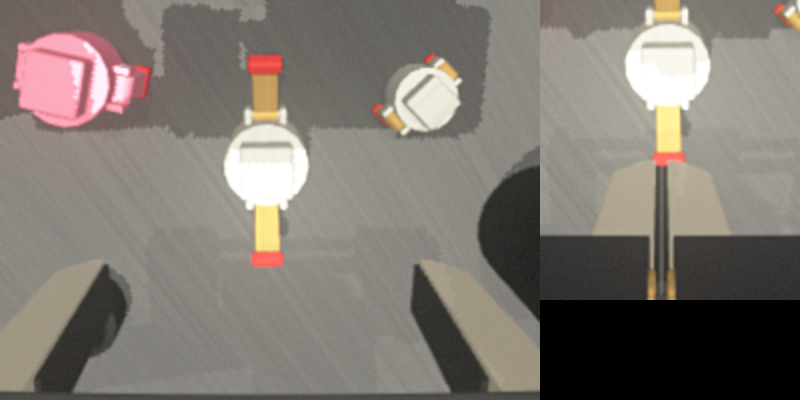

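Run:
```python
from h import *
w=robot.get_image("wrist")
b=plane(w,263,178.5,54);s=plane(w,263,182.5,36);print(b,s)
c=((b+s)[:2]/2+np.array([580.7,-176.9]))/2;print(c)
robot.move_gripper(0.46)
robot.move_linear((*c,85),speed=150)
f0=robot.current_contact_force()
h=robot.move_linear((*c,22),speed=40,f_stop=3)
print(h,robot.current_tcp_pos(),robot.current_contact_force()-f0,robot.current_ft_torque(),robot.current_t())
snap("scene","pics/s5.png");snap("wrist","pics/w5.png")
A=cv2.resize(cv2.imread("pics/s5.png")[140:280,120:280],None,fx=2.5,fy=2.5);B=cv2.resize(cv2.imread("pics/w5.png")[100:310,140:390],(400,336))
hh=np.zeros((350,800,3),np.uint8);hh[:350,:400]=A;hh[:336,400:]=B;cv2.imwrite("pics/c5.png",hh)
```

```text
[ 587.88412552 -172.9799657    54.        ] [ 583.15460659 -180.4135129    36.        ]
[ 583.10968303 -176.79836965]
False [ 583.30652943 -176.91352798   22.30509729] [-0.43983165 -0.69761795 -0.96169243] [-0.08451166  0.07430122 -0.0396779 ] 12.7333
```

View pics/c5.png

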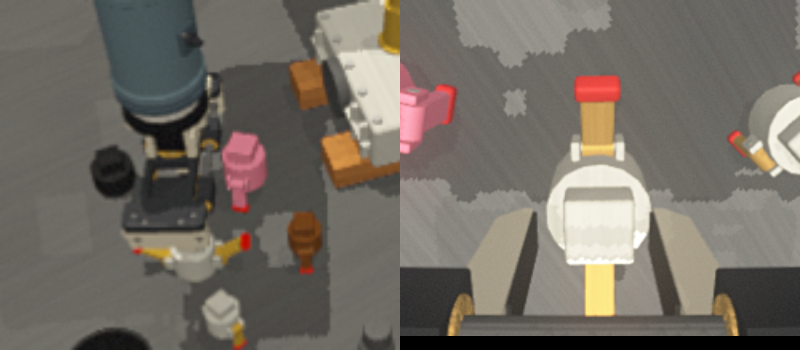

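The scene crop shows the gripper over the cap. The wrist crop shows the block (600,228) midway between the tips (538 and 650), but the tips still look nearer the camera than the block top. So the fingers appear shorter than nominal, and I'll keep going down by feel.

Run:
```python
from h import *
p=robot.current_tcp_pos()
try: h=robot.move_linear((p[0],p[1],-12),speed=30,f_stop=3)
except robot.MotionError as e: print(e);h=None
print(h,robot.current_tcp_pos(),robot.current_contact_force(),robot.current_ft_torque(),robot.current_t())
snap("wrist","pics/w6.png")
```

```text
True [ 583.41564664 -176.97044724    1.36374412] [-0.42834276  0.96339291  7.49231671] [0.00657569 0.20046858 0.02956188] 13.5583
```

View pics/w6.png

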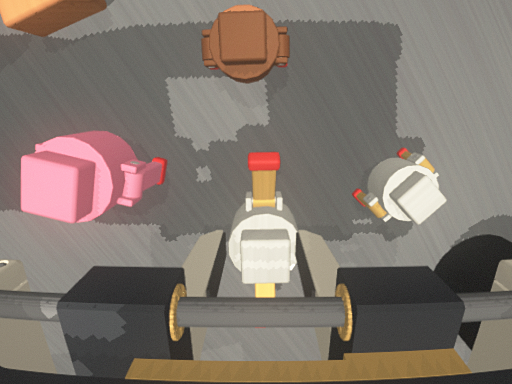

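The tips (222,232) and (300,232) straddle the grip block (265,255), and contact stopped the descent at 7.5 N. The contact is consistent with the skirt's shoulder. I'll lift 1.5 mm and close, watching the width.

Run:
```python
from h import *
p=robot.current_tcp_pos()
robot.move_linear((p[0],p[1],p[2]+1.5),speed=30)
robot.move_gripper(0.0)
print(robot.current_gripper_width()*93,robot.current_finger_force(),robot.current_contact_force(),robot.current_tcp_pos(),robot.current_t())
snap("wrist","pics/w7.png")
```

```text
27.80024821245867 29.921400547027588 [ 1.23828784 -0.46051759 -0.84963579] [ 583.57654002 -177.12770613    2.94267009] 14.2583
```

The width reads 28 mm at 30 N, so the block is held. Effective tip height is about 35 mm above the nominal TCP, and I'll work relative to this grasp. The ten views are used up, so the rest is numeric. Next: lift, stand off beside the neck, and measure the plunger and the cap's red ends.

Run:
```python
from h import *
p=robot.current_tcp_pos();o=robot.current_eef_rot();u=np.array([np.cos(o[2]),np.sin(o[2])])
robot.move_linear((p[0],p[1],p[2]+30),speed=100)
f=robot.current_contact_force();print("weight",f,robot.current_gripper_width()*93)
robot.move_linear((p[0],p[1],225),speed=250)
t=np.array([508.3,135.7])-75*u
robot.move_ptp((*t,225),[np.pi,0,o[2]])
w=snap("wrist","pics/w8.png");a=snap("scene","pics/s8.png")
p=robot.current_tcp_pos();print(p,u,robot.current_eef_rot(),robot.current_t())
g=proj(w,(508.3,135.7,178.5));print("plunger exp",g)
for q in redc(w,0,512,0,384,12): print("w red",np.round(q,1),plane(w,*q,178.5).round(1))
ga=proj(a,(508.3,135.7,178.5));print("scene exp",ga)
for s in (-55,55): print("exp arm",proj(a,(*(p[:2]+s*u),p[2]+31)),proj(w,(*(p[:2]+s*u),p[2]+31)))
for q in redc(a,150,340,60,200,4): print("s red",np.round(q,1))
```

```text
weight [-0.15414537  0.15431277 -3.00274569] 27.828273852090025
[467.8019154  72.0285252 224.8017297] [0.55351473 0.83283939] [3.14131592e+00 2.92956679e-04 9.82539686e-01] 16.8417
plunger exp (np.float64(259.86292046348075), np.float64(114.11823267032209))
w red [12.4  8.5] [391.7 319.4 178.5]
w red [261.8 116. ] [508.8 133.6 178.5]
w red [261.9 160.3] [488.9 103.4 178.5]
w red [396.4 185.9] [574.7  19.8 178.5]
w red [330.8 222.1] [509.5  22.6 178.5]
scene exp (np.float64(280.0963235237215), np.float64(132.03395820571407))
exp arm (np.float64(229.9386069726425), np.float64(109.29849012443786)) (np.float64(262.04900536911873), np.float64(313.87488686397387))
exp arm (np.float64(273.0117968683417), np.float64(108.42599183009101)) (np.float64(262.388546302351), np.float64(154.1527109533502))
s red [271.6 107.5]
s red [228.2 108.9]
s red [318.1 115.4]
s red [279.6 132.1]
```

Run:
```python
from h import *
w=robot.get_image("wrist");a=robot.get_image("scene");p=robot.current_tcp_pos()
o=robot.current_eef_rot();u=np.array([np.cos(o[2]),np.sin(o[2])]);v=np.array([-u[1],u[0]])
P,e=tri(ray(w,261.8,116),ray(a,279.6,132.1));print("plunger",P,e)
C,e=tri(ray(w,261.9,160.3),ray(a,271.6,107.5));print("red+",C,e,"rel u,v,z",(C[:2]-p[:2])@u,(C[:2]-p[:2])@v,C[2]-p[2])
r1=plane(a,271.6,107.5,C[2]);r2=plane(a,228.2,108.9,C[2]);m=(r1+r2)/2
print("mid rel u,v",(m-p)[:2]@u,(m-p)[:2]@v,"sep",np.hypot(*(r1-r2)[:2]))
print(proj(w,(*(p[:2]),p[2]+51)))
```

```text
plunger [509.04921422 133.30174192 179.83037047] 0.1908802446646337
red+ [496.3955173  114.90890973 258.68977016] 0.3798863221293194 rel u,v,z 51.56458049918044 -0.2583592164635071 33.9266511619596
mid rel u,v -3.872798039305753 -1.4210958330585197 sep 110.5381224536121
(np.float64(261.34854074067965), np.float64(256.72577051585637))
```

Run:
```python
from h import *
o=robot.current_eef_rot();u=np.array([np.cos(o[2]),np.sin(o[2])]);v=np.array([-u[1],u[0]])
t=np.array([509.0,133.3])+3.7*u+0.5*v;print(t)
robot.move_linear((*t,225),speed=120);robot.move_linear((*t,186),speed=100)
f0=robot.current_contact_force()
h=robot.move_linear((*t,163),speed=25,f_stop=2.5)
print(h,robot.current_tcp_pos(),robot.current_contact_force()-f0,robot.current_t())
if not h:
    h=robot.move_linear((*t,145),speed=12,f_stop=2.5)
    print(h,robot.current_tcp_pos(),robot.current_contact_force()-f0,robot.current_ft_torque(),robot.current_t())
```

```text
[510.63744522 136.65540954]
False [510.7353422  136.65960136 163.15260384] [-0.04573016 -0.68966953 -0.2819095 ] 19.3417
True [510.57569532 136.62918867 154.86291377] [0.76684679 0.62049386 6.12393777] [ 0.00670828 -0.01630229 -0.00643603] 20.1333
```

Seated: contact at TCP z 154.9, well past lip level, with little side force. Now release, rise, turn 90° and press the block top with closed fingers.

Run:
```python
from h import *
o=robot.current_eef_rot();p=robot.current_tcp_pos()
robot.move_gripper(0.5)
print("rel",robot.current_contact_force(),robot.current_t())
robot.move_linear((p[0],p[1],215),speed=150)
c=np.array([509.0,133.3])+0.0
y=o[2]-np.pi/2
q=robot.inverse_kinematics((*c,195),[np.pi,0,y]);print(np.round(q,2))
robot.move_ptp((*c,195),[np.pi,0,y]);robot.move_gripper(0.0)
a=robot.get_image("scene");print("s red",[np.round(q,1) for q in redc(a,230,330,80,180,3)])
f0=robot.current_contact_force()
h=robot.move_linear((*c,162),speed=12,f_stop=2)
print(h,robot.current_tcp_pos(),robot.current_contact_force()-f0,robot.current_ft_torque(),robot.current_t())
np.save("f0.npy",f0)
```

```text
rel [ 0.0649476  -0.22672259  1.30975346] 20.6833
[ 0.04  0.21  1.57 -0.    1.36  2.2 ]
s red [array([318.1, 115.3]), array([300.2, 129. ]), array([259.1, 130.3])]
True [508.93825778 133.28952465 171.18115407] [ 0.25687353 -0.77072916  4.26250984] [0.04455884 0.10906885 0.01263078] 25.35
```

Run:
```python
from h import *
f0=np.load("f0.npy");p=robot.current_tcp_pos();z=p[2];L=[]
while len(L)<30:
    z-=0.3
    robot.move_linear((p[0],p[1],z),speed=15)
    f=(robot.current_contact_force()-f0)[2];zz=robot.current_tcp_pos()[2];L.append((round(zz,2),round(f,1)))
    if f>10.5 or (len(L)>3 and f-L[-2][1]>2): break
print(L,robot.current_t())
a=robot.get_image("scene");r=redc(a,230,330,80,180,3);print("s red",[np.round(q,1) for q in r])
```

```text
[(np.float64(171.12), np.float64(4.3)), (np.float64(170.73), np.float64(5.5)), (np.float64(170.48), np.float64(5.7)), (np.float64(170.24), np.float64(6.5)), (np.float64(170.04), np.float64(7.1)), (np.float64(169.82), np.float64(6.9)), (np.float64(169.6), np.float64(7.9)), (np.float64(169.36), np.float64(8.8)), (np.float64(169.16), np.float64(9.5)), (np.float64(168.96), np.float64(9.5)), (np.float64(168.74), np.float64(9.4)), (np.float64(168.54), np.float64(10.2)), (np.float64(168.31), np.float64(10.8))] 28.6
s red [array([318.1, 115.3]), array([259.1, 131.5]), array([300.1, 130.4])]
```

Run:
```python
from h import *
f0=np.load("f0.npy");p=robot.current_tcp_pos();z=p[2]
for i in range(2):
    z-=0.3;robot.move_linear((p[0],p[1],z),speed=15)
    f=(robot.current_contact_force()-f0)[2];print(robot.current_tcp_pos()[2],f)
    if f>11.5: break
robot.move_linear((p[0],p[1],175),speed=60)
a=robot.get_image("scene");print("s red",[np.round(q,1) for q in redc(a,230,330,80,180,3)])
robot.move_gripper(1.0)
f0=robot.current_contact_force();np.save("f0.npy",f0)
h=robot.move_linear((p[0],p[1],150),speed=25,f_stop=9)
print(h,robot.current_tcp_pos(),robot.current_contact_force()-f0,robot.current_ft_torque(),robot.current_t())
a=robot.get_image("scene");w=robot.get_image("wrist");cv2.imwrite("pics/s9.png",a["img"]);cv2.imwrite("pics/w9.png",w["img"])
print("s red",[np.round(q,1) for q in redc(a,230,330,80,200,3)])
```

```text
168.79811341927825 9.448467426190058
168.5632491977879 10.215594444355778
s red [array([318.1, 115.3]), array([259.1, 130.1]), array([300.2, 129. ])]
False [509.60034872 133.30548772 150.39638346] [0.64734093 0.41967607 3.84555214] [ 0.08692049  0.15019193 -0.02782068] 32.1
s red [array([319.1, 116.6]), array([258., 133.]), array([301.5, 132.5])]
```

The cap springs back up when released, so the gripper body will have to press it again while the fingers close the cams. Both arms are moving down evenly (rows 133.0 and 132.5). Continue down.

Run:
```python
from h import *
f0=np.load("f0.npy");p=robot.current_tcp_pos()
for z in (135,120,106):
    h=robot.move_linear((p[0],p[1],z),speed=25,f_stop=7)
    print(h,robot.current_tcp_pos(),(robot.current_contact_force()-f0).round(1),robot.current_ft_torque().round(2),robot.current_t())
    a=robot.get_image("scene");print("s red",[np.round(q,1) for q in redc(a,230,330,80,200,3)])
    if h: break
```

```text
False [509.64182706 133.21597492 135.01370149] [ 0.9 -0.   3.8] [0.04 0.13 0.02] 32.95
s red [array([321.5, 118.1]), array([256.8, 137.2]), array([302.5, 137. ])]
False [509.56922611 133.26453542 119.9845886 ] [0.6 0.3 4. ] [-0.02  0.08 -0.  ] 33.75
s red [array([322.1, 118.7]), array([299.4, 143. ]), array([259.5, 143.5])]
False [509.30729884 133.25931544 105.83346299] [ 0.2 -0.   2.2] [0.03 0.17 0.03] 34.5083
s red [array([322.4, 118.7]), array([295.7, 145.7]), array([263.5, 146.5])]
```

Run:
```python
from h import *
f0=np.load("f0.npy");p=robot.current_tcp_pos()
h=robot.move_linear((p[0],p[1],77),speed=20,f_stop=4)
print(h,robot.current_tcp_pos(),(robot.current_contact_force()-f0).round(1),robot.current_ft_torque().round(2),robot.current_t())
a=robot.get_image("scene");print("s red",[np.round(q,1) for q in redc(a,230,330,80,200,3)])
```

```text
False [509.2725793  133.2373225   77.02744342] [ 0.8 -0.5  0.4] [ 0.09  0.1  -0.02] 36.1583
s red [array([321.4, 117.8]), array([263.5, 145.6]), array([295.2, 145.8])]
```

Run:
```python
from h import *
f0=np.load("f0.npy");p=robot.current_tcp_pos()
h=robot.move_linear((p[0],p[1],66.5),speed=15,f_stop=3)
print(h,robot.current_tcp_pos(),(robot.current_contact_force()-f0).round(1),robot.current_t())
a=robot.get_image("scene");w=robot.get_image("wrist");cv2.imwrite("pics/sA.png",a["img"]);cv2.imwrite("pics/wA.png",w["img"])
print("s red",[np.round(q,1) for q in redc(a,230,330,80,200,3)])
# white block visible in the wrist view?
print("exp block top corners px",[np.round(proj(w,(509+dx,133.3+dy,206.5))) for dx in(-14,14) for dy in(-14,14)])
```

```text
False [509.11521358 133.23083146  66.29516932] [-0.3  0.6 -0.5] 37.0583
s red [array([319.5, 115.9]), array([263.7, 145.7]), array([295.4, 145.4])]
exp block top corners px [array([329., 411.]), array([250., 444.]), array([278., 352.]), array([194., 393.])]
```

The body doesn't reach the block within safe depth. Instead I'll close the fingers on the arm ends stepwise, watching width and pad force. If a cam stalls on the lip, I can drag the cap down gently through the squeezed arms.

Run:
```python
from h import *
p=robot.current_tcp_pos()
robot.move_linear((p[0],p[1],86),speed=80)
f0=robot.current_contact_force();np.save("f0.npy",f0)
for g in (0.93,0.88,0.84,0.80):
    robot.move_gripper(g);ff=robot.current_finger_force();ww=robot.current_gripper_width()
    print(g,round(ww,3),round(ff,1),(robot.current_contact_force()-f0).round(1),robot.current_t())
    if ff>10: break
a=robot.get_image("scene");print("s red",[np.round(q,1) for q in redc(a,230,330,80,200,3)])
```

```text
0.93 0.936 5.1 [ 2.   0.3 -8.5] 37.9333
0.88 0.885 5.1 [-0.1 -0.2 -9.4] 38.2833
0.84 0.844 5.3 [  0.4   0.7 -10.9] 38.6083
0.8 0.802 5.1 [  0.6   0.9 -10. ] 38.9333
s red [array([322. , 118.2]), array([266.8, 147.8]), array([291.5, 147.5])]
```

Run:
```python
from h import *
print("abs",robot.current_contact_force().round(1),robot.current_ft_torque().round(2))
p=robot.current_tcp_pos();z=p[2]
for i in range(5):
    z-=1;robot.move_linear((p[0],p[1],z),speed=15)
    f=robot.current_contact_force();print(robot.current_tcp_pos()[2].round(2),f.round(1),round(robot.current_finger_force(),1))
    if f[2]>8: break
a=robot.get_image("scene");print("s red",[np.round(q,1) for q in redc(a,230,330,80,200,3)],robot.current_t())
```

```text
abs [-0.2  0.5 -8.9] [ 0.27  0.14 -0.02]
85.72 [-0.3  0.5 -2.7] 2.5
84.88 [-0.6  0.8  2.6] 1.6
83.38 [0.7 0.6 2.4] 1.4
82.03 [0.8 1.5 1.1] 1.2
80.9 [1.1 0.4 1.3] 1.0
s red [array([321.6, 117.7]), array([266.8, 147.8]), array([291.7, 147.7])] 40.2833
```

Run:
```python
from h import *
p=robot.current_tcp_pos();z=p[2]
for g in (0.775,0.75,0.725,0.70,0.675,0.65):
    robot.move_gripper(g);ff=robot.current_finger_force();f=robot.current_contact_force()[2]
    ww=robot.current_gripper_width()
    z-=0.8;robot.move_linear((p[0],p[1],z),speed=20)
    print(g,round(ww,3),round(ff,1),f.round(1),"| down",robot.current_contact_force()[2].round(1),round(robot.current_finger_force(),1),robot.current_t())
    if ww>g+0.02: break
a=robot.get_image("scene");print("s red",[np.round(q,1) for q in redc(a,230,330,80,200,3)],robot.current_t())
```

```text
0.775 0.777 3.6 -3.1 | down 0.6 2.0 40.8167
0.75 0.757 3.6 -3.9 | down 0.2 2.1 41.35
0.725 0.724 3.4 -3.0 | down 0.7 2.1 41.8833
0.7 0.701 3.2 -1.5 | down 1.9 2.2 42.4167
0.675 0.678 6.2 0.5 | down 5.0 5.7 42.9417
0.65 0.66 23.3 4.7 | down 9.7 22.9 43.4417
s red [array([321.4, 117.6]), array([269.7, 148.7]), array([289.7, 148.3])] 43.4917
```

The fingers stalled firmly at 61 mm, which matches both arms at their stops. Back off and verify the cap's height by a light touch; unlocked it was about 172.4, locked should be about 169.

Run:
```python
from h import *
p=robot.current_tcp_pos();c=(509.0,133.3)
robot.move_gripper(0.9);robot.move_linear((p[0],p[1],182),speed=200)
a=snap("scene","pics/sB.png");print("s red",[np.round(q,1) for q in redc(a,230,330,80,200,3)],robot.current_t())
robot.move_gripper(0.0);f0=robot.current_contact_force()
h=robot.move_linear((*c,162),speed=15,f_stop=2)
print(h,robot.current_tcp_pos(),(robot.current_contact_force()-f0).round(1),robot.current_t())
z=robot.current_tcp_pos()[2]
robot.move_linear((*c,z-0.5),speed=15)
print(robot.current_tcp_pos(),(robot.current_contact_force()-f0).round(1),robot.current_t())
robot.move_linear((*c,182),speed=100)
a=robot.get_image("scene")
for th in (0,0.1,0.2,0.3):
    s=5*np.pi/180+th;u=np.array([0.5535,0.8328])
    for dz in (0,3.4):
        H=152.2+15.7-dz
        print(th,dz,[np.round(proj(a,(*(np.array(c)+k*(25+37*np.sin(s))*u),H-37*np.cos(s))),1) for k in(-1,1)])
```

```text
s red [array([318.1, 115.3]), array([269. , 148.3])] 44.825
True [509.21603909 133.25484357 168.77303073] [-1.4 -1.   3.8] 47.0333
[509.29709999 133.2536249  168.73414763] [-0.8 -1.5  6.1] 47.2833
0 0 [array([268.9, 146.2]), array([289.2, 145.9])]
0 3.4 [array([268.9, 147.2]), array([289.1, 146.8])]
0.1 0 [array([267.6, 146.1]), array([290.5, 145.7])]
0.1 3.4 [array([267.6, 147.1]), array([290.4, 146.6])]
0.2 0 [array([266.3, 145.9]), array([291.8, 145.4])]
0.2 3.4 [array([266.3, 146.8]), array([291.7, 146.4])]
0.3 0 [array([265.1, 145.6]), array([293.1, 145.1])]
0.3 3.4 [array([265.1, 146.5]), array([293., 146.])]
```

The cap is locked: it now touches at 168.8 and is stiff. One red end wasn't detected in that last frame, so a quick check of it before handing in.

Run:
```python
from h import *
a=robot.get_image("scene");g=cv2.cvtColor(a["img"],cv2.COLOR_BGR2HSV)
m=((g[...,0]<9)|(g[...,0]>170))&(g[...,1]>120)&(g[...,2]>40)
k=np.zeros_like(m);k[125:165,250:310]=1
n,_,s,c=cv2.connectedComponentsWithStats((m&k).astype(np.uint8));print([(s[i,4],c[i].round(1)) for i in range(1,n)],robot.current_tcp_pos()[2],robot.current_t())
```

```text
[(np.int32(7), array([268.9, 147.9])), (np.int32(3), array([289.7, 147.7]))] 181.41370159196308 47.6667
```

```bash
python3 -c "
from h import *
p=robot.current_tcp_pos();robot.move_linear((p[0],p[1],210),speed=100);print(robot.current_contact_force().round(1),robot.hand_in(),robot.current_t())"
```

```text
the job is handed in; nothing more can be done
the job is handed in; nothing more can be done
```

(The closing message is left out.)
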